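# Clamp the bottle in its turnbuckle holder

### The arm

A 7-joint arm with a two-finger parallel gripper is mounted at the origin on a cart in front of the work surface, level with it; the furniture and walls round the work are solid. World frame = base frame: x ahead of the robot, y to its left, z up, the work surface at z = 0. Lengths are in m, angles in rad, forces in N, time in s.
With the tool pointing down it reaches from about 0.425 to 0.975 m from the base axis. Payload 16.7 kg.
Tool frame: the origin (TCP) lies midway between the tips of the shut fingers; the grasp point (between the pads) lies 19 mm behind it; z points along the fingers, y is the line along which they close (so a half turn about z gives the same grasp; the last joint's range is limited). The gripper opens to 85 mm and grips with 20 to 120 N. Pads are 22 mm wide; open, the fingers measure 114 mm over their backs; the gripper's body (76 mm by 85 mm) begins 54 mm behind the grasp point. The pads swing forward as they close: fully open they stand 13 mm farther back than shut.
Start: joints at [-1.427, 0.426, 0.074, 1.606, -0.034, 1.111, -0.067], TCP at [0.195, 0.646, 0.231] pointing down, gripper open.
Joint ranges: [-2.85, 2.85], [-0.5, 2.14], [-1.23, 1.37], [0.21, 2.46], [-1.02, 4.16], [0.16, 2.05], [-2.73, 2.73]. Speed limits (rad/s): [1.89, 1.89, 2.39, 2.39, 3.01, 3.01, 3.01].

### API

Orientations are given as a unit quaternion [x, y, z, w].
In Python, from rig import bot gives the robot as it stands. The module is installed in compiled form; this text tells all that it offers.
- The arm moves only by the shell command python3 -m inch 'ROWS'. ROWS is JSON, a list of rows, each a list of 5 numbers: the gripper's target within -1 to 1 (fully open at 1, half-way at 0, shut at -1), then the shift along the world's x, y, z in cm, then the turn about the world's z in rad. In form: [[fingers, x, y, z, yaw], ...]. A call has 1 to 8 rows; each row is the pose to reach, as a shift and turn from the pose commanded when the call began; what a row does not reach only later rows make up. A row lasts 1/12 s, in which the tool goes at most 41.7 mm and 7.16 degrees, less where a joint would pass 70% of its speed; a pose out of reach is approached as far as the arm can. A call with a gripper value outside its range is refused whole. The fingers move at their own pace and stop on an object; the grip force is fixed at half the most. Time passes only in rows, so rows that repeat a pose let the fingers close. It gives the time, the measured TCP pose, the force, the opening and the grip force at its end, in the units of the state.
- bot.state(): the state, without advancing time (a new reading comes with each control period).
- bot.get_image(name): name is "side" or "top"; returns a dict with "pixels" (400x640x3 uint8, red, green, blue), "range_z" (400x640 float32, m along the optical axis (not along the pixel's ray), 0 where there is no reading), "fov_y" (degrees; the focal length in pixels is half the picture's height over the tangent of half this angle, whatever the lens; pixels are square), "cx", "cy" (the principal point, pixels), "rvec" (rotation vector, rad) and "tvec" (3), from world to camera coordinates, as OpenCV has them. Camera axes: x right, y down, z forward; pixel columns grow to the right and rows downward; lengths in m; the calibration is good to about 2 mm. A picture is of the moment at which its call begins.
- bot.finish_job(): hands the job in; it is judged then, once.
The state is a dict: "clock": time; "q": joint angles; "qvel": joint speeds; "effort": joint torques, N m; "ee_pos": TCP position; "tool_rot": TCP orientation; "force": force on the tool from outside, world axes, zero at the start; "wrist_torque": the same for the moment, N m; "finger_gap": finger opening in m; "finger_force": force on a finger pad.
Only numpy, scipy, OpenCV 4.12 (cv2) and the standard library are available. Lean on these libraries where they do the work, as an engineer would, in place of code of your own. Each camera call takes 0.05 s, during which the arm holds its last target. There are 200 camera calls.

### The job

Two identical shaker holders stand on the bench, one with a bottle between its jaws and one empty. On the holder with the bottle, turn the turnbuckle sleeve by its ball-ended bar, swinging the bar over away from the bottle as far as it goes, so that both jaws draw in and close on the bottle. Leave the bottle standing in the holder and leave the empty holder's bar as it is.

Things in the scene. Friction and masses are not known exactly. Their poses are not given: they have to be found in the camera images.
- ball (a point): Centre of the black 24 mm ball on the bar of the bottle's holder. Its z axis points out along the bar (9 mm steel rod), y along the level steel sleeve (88 mm long), whose axis lies 70 mm back along the bar, 50 mm above the bench. The ball swings in the upright plane square to the sleeve, from leaning toward the bottle, over the top, to leaning toward the robot. Rest of holder: up to 70 mm high.
- sleeve (a joint): Turn of that sleeve (rad). At 0 the bar leans 0.6 from upright toward the bottle, jaws wide open; starts at 0 to 0.3; grows as the bar swings away from the bottle to the stop at 1.3 (bar leaning 0.7 away from it, toward the robot; rubber-faced jaws closed on the bottle). Each jaw draws in 7.5 mm per rad. It stays where it is left; 2 to 3 N at the ball turns it.
- bottle_mid (a point): Middle (half-way up) of the small glass bottle with blue screw cap, 52 mm diameter, 100 mm tall, loose, standing on the holder's 12 mm thick aluminium plate (160 x 166 mm, fixed, yaw within 0.3 rad) between the jaws, 98 mm beyond the sleeve's axis as seen from the robot, up to 5 mm off centre; the closing jaws centre it. z is up. A like bottle on the bare bench plays no part.
- spare_ball (a point): Centre of the like black 24 mm ball on the bar of the other, empty holder, which is otherwise the same and stands beside the first, to its left or right. To be left alone. Axes as for the first ball.
Not all that is in view belongs to the job. Leave any brown look-alike of the part that bears bottle_mid alone.

How it is judged:
At the end, for the whole second after the job is handed in: The sleeve of the bottle's holder is turned to within 10 degrees of its stop (1.3 rad), so that both jaws are closed on the bottle; the bottle stands between them, within 10 degrees of upright and within 20 mm of where it stood (value of joint sleeve above 1.12 rad and angle between bottle_mid's own z axis and vertical below 0.17 rad and distance of bottle_mid from where it was at the start of the episode below 0.02 m); the robot touches nothing.
It fails at once if the empty holder's bar is moved (its ball by more than 20 mm) (distance of spare_ball from where it was at the start of the episode above 0.02 m).
It fails at once if the bottle is tipped by more than 20 degrees (angle between bottle_mid's own z axis and vertical above 0.35 rad).
It also fails if it takes over 29 s, if anything falls off the work surface, if the arm or the gripper's body presses on something with over 40 N, if the wrist force passes 120 N, or if a joint passes its speed limit or range.

## Working session

There is one attempt and no reset: what is moved stays moved. The work goes in short steps, Python scripts to look and compute and a shell command to move; the robot and the scene stay as the last step left them, time stands still between calls to the robot, and variables do not carry over. Pictures are saved under pics/ and viewed, at most 10 in all, crops included, and the job is handed in when it is done.

```bash
mkdir -p pics
cat > h.py <<'E'
import numpy as np, cv2
from rig import bot
def grab(n,tag):
    d=bot.get_image(n); np.savez(f'pics/{tag}.npz',**d); cv2.imwrite(f'pics/{tag}.png',d['pixels'][:,:,::-1]); return d
def world(d,u,v,z=None,extra=0):
    f=200/np.tan(np.radians(float(d['fov_y']))/2); R=cv2.Rodrigues(np.array(d['rvec'],float))[0]; t=np.array(d['tvec'],float)
    z=d['range_z'][int(v),int(u)] if z is None else z
    r=np.array([(u-d['cx'])/f,(v-d['cy'])/f,1.]); p=r*z+extra*r/np.linalg.norm(r)
    return R.T@(p-t)
E
python3 - <<'E'
from h import *
for n in('top','side'):
    d=grab(n,n+'1'); print(n,-cv2.Rodrigues(np.array(d['rvec'],float))[0].T@np.array(d['tvec']))
s=bot.state(); print(s['clock'],s['ee_pos'],s['tool_rot'],s['finger_gap'])
E
```

```text
top [0.3587571  0.02247355 1.13573007]
side [ 0.26277492 -0.63702708  0.74840878]
0.1 [0.19537682 0.64574707 0.23068541] [ 1.46384940e-01  9.89227546e-01 -5.54783195e-04 -5.41061215e-05] 0.08531458960418754
```

View pics/top1.png

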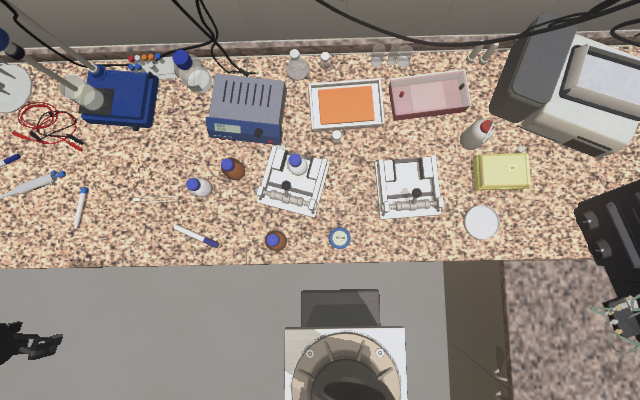

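View pics/side1.png

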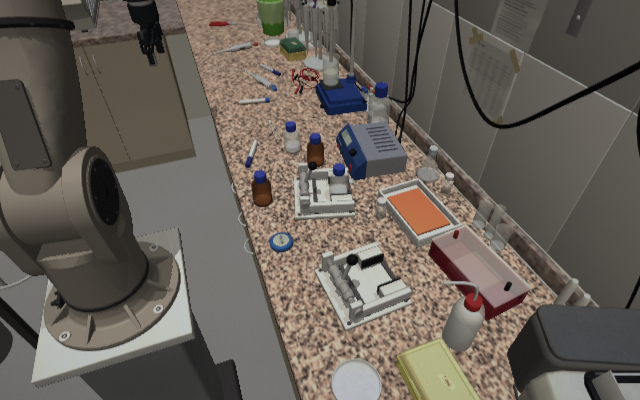

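The top view shows the bottle's holder at about (293,180), with its ball near (286,185) and its cap near (296,160). The empty holder is at (408,187), with its ball near (417,192). I'll enlarge the bottle's holder and measure.

Run:
```python
from h import *
d=np.load('pics/top1.npz'); im=d['pixels'][:,:,::-1]
cv2.imwrite('pics/c1.png',np.hstack([cv2.resize(im[140:220,x:x+80],None,fx=5,fy=5,interpolation=cv2.INTER_CUBIC) for x in (255,370)]))
for u,v in [(285,185),(286,185),(287,186),(417,193),(296,159),(290,199),(276,198),(305,205),(275,240),(232,167)]: print(u,v,world(d,u,v).round(3))
e=np.load('pics/side1.npz')
for u,v in [(312,166),(339,169),(352,260)]: print('side',u,v,world(e,u,v).round(3))
```

```text
285 185 [0.516 0.138 0.128]
286 185 [0.516 0.136 0.128]
287 186 [0.513 0.133 0.13 ]
417 193 [ 0.489 -0.183  0.13 ]
296 159 [0.583 0.112 0.117]
290 199 [0.489 0.134 0.058]
276 198 [0.493 0.17  0.059]
305 205 [0.474 0.095 0.045]
275 240 [0.382 0.168 0.099]
232 167 [0.57  0.278 0.095]
side 312 166 [0.513 0.128 0.123]
side 339 169 [0.578 0.102 0.114]
side 352 260 [ 0.489 -0.19   0.124]
```

View pics/c1.png

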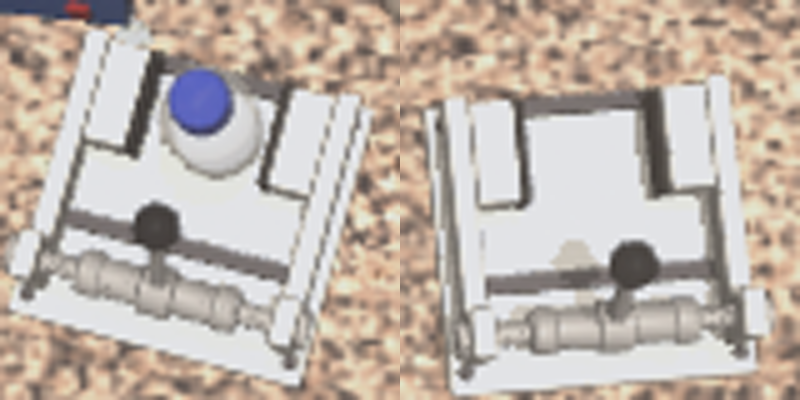

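The enlarged crop shows the ball at (286.4,185.4), with the bar rooted in the sleeve at about (287,199). The holder's yaw is about -0.285, so forward f ≈ (0.96,-0.28). Ball centre is about (0.516,0.1365,0.116) and the bottle axis about (0.581,0.112). The gripper's yaw already lines up with the sleeve. I'll shut the fingers, put them between ball and bottle, and push along -f.

```bash
python3 -m inch '[[-1,34.8,-51.7,0,0],[-1,34.8,-51.7,0,0],[-1,34.8,-51.7,0,0],[-1,34.8,-51.7,0,0],[-1,34.8,-51.7,0,0],[-1,34.8,-51.7,0,0],[-1,34.8,-51.7,0,0],[-1,34.8,-51.7,0,0]]'; python3 -c "
from h import *
s=bot.state();print(s['ee_pos'],s['tool_rot'],s['finger_gap'])"
```

```text
clock: 0.77
ee_pos: [0.3822, 0.3675, 0.2312]
tool_rot: [0.146, 0.989, -0.0, -0.0]
force: [1.7, 0.4, -0.7]
finger_gap: -0.0002
finger_force: 0.0
[0.38223733 0.36749925 0.23122379] [ 1.46370386e-01  9.89229849e-01 -5.36714198e-05 -1.16371571e-04] -0.0001868693964002752
```

```bash
python3 -m inch '[[-1,16.1,-23.9,0,0],[-1,16.1,-23.9,0,0],[-1,16.1,-23.9,0,0],[-1,16.1,-23.9,0,0],[-1,16.1,-23.9,0,0],[-1,16.1,-23.9,0,0],[-1,16.1,-23.9,0,0],[-1,16.1,-23.9,-5,0]]'; python3 -m inch '[[-1,0,0,-2,0],[-1,0,0,-4,0],[-1,0,0,-5,0],[-1,0,0,-5,0]]'
python3 - <<'E'
from h import *
s=bot.state();print(s['ee_pos'],s['tool_rot'],s['force'])
d=grab('side','side2'); im=d['pixels'][:,:,::-1]
cv2.imwrite('pics/c2.png',cv2.resize(im[80:230,260:410],None,fx=4,fy=4,interpolation=cv2.INTER_CUBIC))
E
```

```text
clock: 1.43
ee_pos: [0.5497, 0.1241, 0.1954]
tool_rot: [0.15, 0.989, 0.002, 0.005]
force: [2.1, 0.8, -0.2]
finger_gap: 0.0
finger_force: 0.0
clock: 1.77
ee_pos: [0.5414, 0.1302, 0.1376]
tool_rot: [0.146, 0.989, -0.001, -0.002]
force: [-0.5, 0.5, 0.1]
finger_gap: 0.0003
finger_force: 0.0
[0.54138342 0.13015605 0.13761009] [ 0.14635048  0.98923109 -0.00104734 -0.00151568] [-0.53107818  0.45672724  0.10234723]
```

View pics/c2.png

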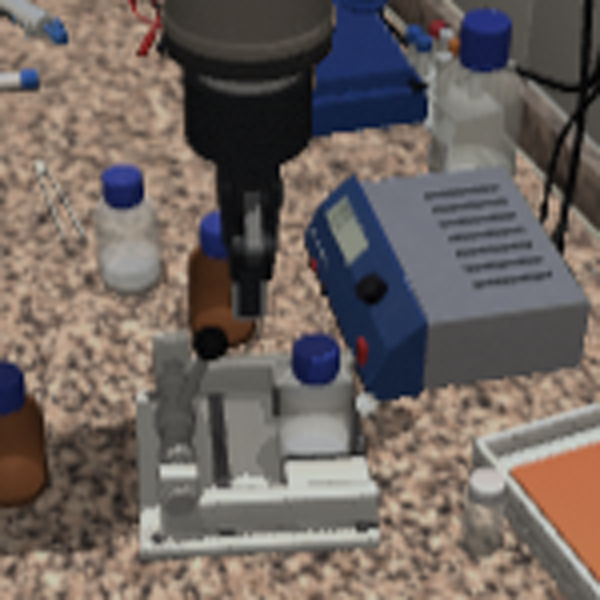

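The side crop shows the shut fingertips at (250,315) in the crop. They're above the gap between the ball at (210,342) and the cap at (317,358), so I can lower them.

```bash
python3 -m inch '[[-1,0,0,-1.5,0],[-1,0,0,-3,0],[-1,0,0,-3.6,0],[-1,0,0,-3.6,0],[-1,0,0,-3.6,0]]'
python3 - <<'E'
from h import *
d=grab('side','side3'); im=d['pixels'][:,:,::-1]
cv2.imwrite('pics/c3.png',cv2.resize(im[130:230,280:380],None,fx=5,fy=5,interpolation=cv2.INTER_CUBIC))
E
```

```text
clock: 2.23
ee_pos: [0.543, 0.1307, 0.1046]
tool_rot: [0.146, 0.989, 0.0, 0.0]
force: [0.3, 0.2, 0.1]
finger_gap: 0.0
finger_force: 0.0
```

View pics/c3.png

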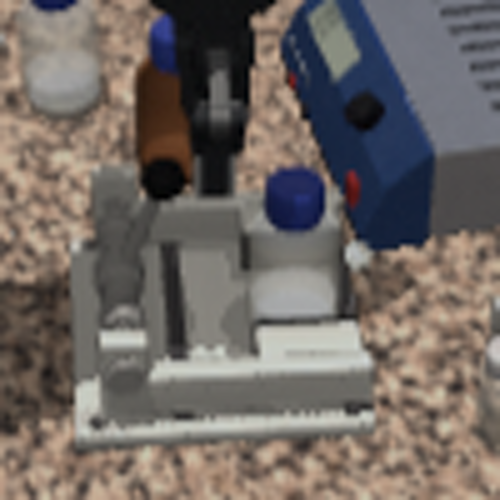

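The fingers are down between the ball at crop (163,178) and the cap at (295,198), clear of both. Now I'll push along -f while lowering slightly.

```bash
python3 -m inch '[[-1,-0.5,0.15,-0.5,0],[-1,-1.2,0.35,-1,0],[-1,-2,0.6,-1,0],[-1,-2.8,0.8,-1,0],[-1,-3.6,1.05,-1.2,0],[-1,-4.4,1.3,-1.5,0],[-1,-5.2,1.5,-1.7,0],[-1,-5.2,1.5,-1.7,0]]'
python3 - <<'E'
from h import *
d=grab('side','side4'); im=d['pixels'][:,:,::-1]
cv2.imwrite('pics/c4.png',cv2.resize(im[130:230,280:380],None,fx=5,fy=5,interpolation=cv2.INTER_CUBIC))
E
```

```text
clock: 2.95
ee_pos: [0.4887, 0.1462, 0.0862]
tool_rot: [0.146, 0.989, -0.0, -0.001]
force: [0.1, 0.1, -0.6]
finger_gap: 0.0
finger_force: 0.1
```

View pics/c4.png

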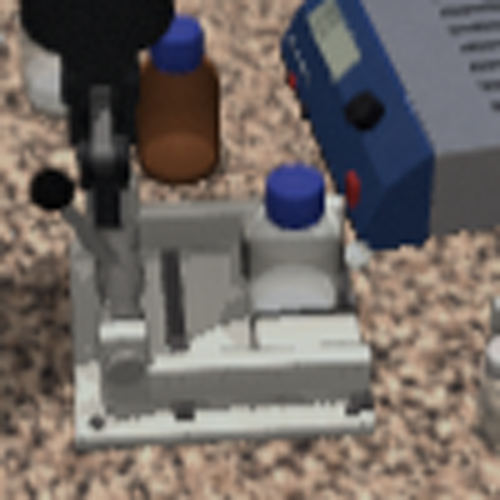

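The bar now leans toward the robot, with the ball at crop (52,188), and the near jaw has drawn in. I'll push further in small steps and watch the force.

```bash
python3 -c "
from h import *
d=np.load('pics/side4.npz')
b=world(d,290.4,167.6,extra=.012); print(b, (b-[.516,.1365,.116])[:2]@[.959,-.282], 'lean',np.arccos((b[2]-.05)/.07))"
python3 -m inch '[[-1,-0.4,0.1,0,0],[-1,-0.8,0.2,0,0],[-1,-0.8,0.2,0,0]]'
```

```text
[0.46303054 0.15511647 0.11073292] -0.056047554827558306 lean 0.5204145609086298
clock: 3.25
ee_pos: [0.4822, 0.1476, 0.0866]
tool_rot: [0.146, 0.989, -0.0, -0.0]
force: [2.0, 0.3, -0.6]
finger_gap: -0.0
finger_force: 0.7
```

```bash
python3 -m inch '[[-1,-0.3,0.1,0,0],[-1,-0.6,0.2,0,0],[-1,-0.6,0.2,0,0]]'
python3 - <<'E'
from h import *
d=grab('side','side5'); im=d['pixels'][:,:,::-1]
cv2.imwrite('pics/c5.png',cv2.resize(im[130:230,260:360],None,fx=5,fy=5,interpolation=cv2.INTER_CUBIC))
E
```

```text
clock: 3.5
ee_pos: [0.4768, 0.1495, 0.0869]
tool_rot: [0.146, 0.989, 0.0, 0.001]
force: [2.7, -2.6, 2.1]
finger_gap: 0.0001
finger_force: 2.2
```

View pics/c5.png

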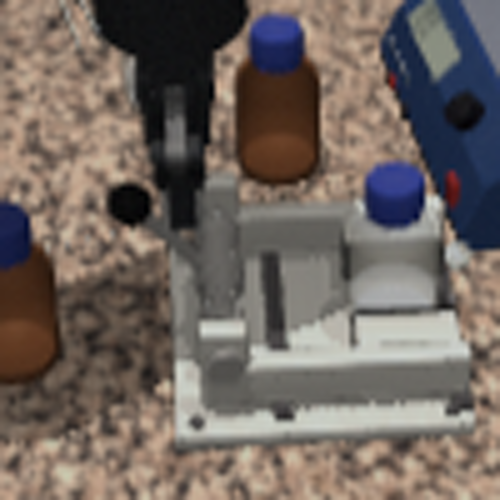

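The ball is lower now, at crop (128,203), and the bottle is still upright. I'll measure and keep pushing until I feel the stop.

```bash
python3 -c "
from h import *
d=np.load('pics/side5.npz')
b=world(d,285.6,170.6,extra=.012); print(b, (b-[.516,.1365,.116])[:2]@[.959,-.282], 'lean',np.arccos((b[2]-.05)/.07))"
python3 -m inch '[[-1,-0.2,0.05,0,0],[-1,-0.3,0.1,0,0],[-1,-0.3,0.1,0,0]]'; python3 -m inch '[[-1,-0.2,0.05,0,0],[-1,-0.3,0.1,0,0],[-1,-0.3,0.1,0,0]]'
```

```text
[0.45011992 0.1573727  0.10265045] -0.06906509785691974 lean 0.7194787823558342
clock: 3.8
ee_pos: [0.4758, 0.1502, 0.0875]
tool_rot: [0.147, 0.989, 0.0, 0.002]
force: [12.5, -5.5, 2.1]
finger_gap: -0.0001
finger_force: 6.3
clock: 4.05
ee_pos: [0.4748, 0.1508, 0.0881]
tool_rot: [0.147, 0.989, 0.001, 0.004]
force: [22.2, -9.6, 2.7]
finger_gap: 0.0002
finger_force: 10.3
```

The force has risen sharply to about 24 N with the lean at about 0.7, so the bar is at its stop. I'll back off along +f, rise and verify.

```bash
python3 -m inch '[[-1,1,-0.3,0,0],[-1,1.8,-0.5,0,0],[-1,1.8,-0.5,3,0],[-1,1.8,-0.5,6,0],[-1,1.8,-0.5,9,0],[-1,1.8,-0.5,12,0],[-1,1.8,-0.5,12,0]]'
python3 - <<'E'
from h import *
d=grab('side','side6'); im=d['pixels'][:,:,::-1]
cv2.imwrite('pics/c6.png',cv2.resize(im[130:230,260:360],None,fx=5,fy=5,interpolation=cv2.INTER_CUBIC))
E
```

```text
clock: 4.63
ee_pos: [0.4904, 0.1472, 0.2114]
tool_rot: [0.147, 0.989, 0.002, 0.002]
force: [0.7, 0.8, -0.2]
finger_gap: 0.0002
finger_force: 0.0
```

View pics/c6.png

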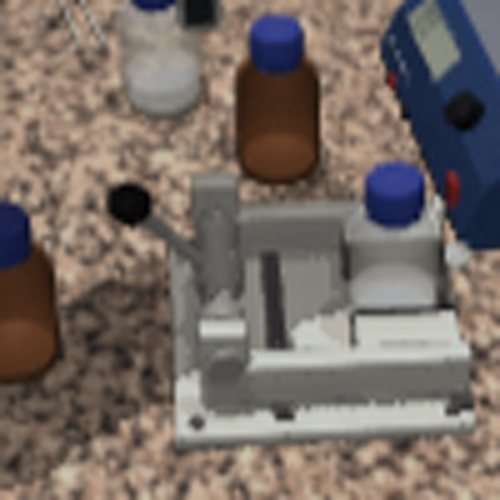

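The ball has stayed at the stop, still at crop (128,203). The bottle stands upright between the closed jaws and the fingers are clear, so I'm handing in.

```bash
python3 -c "
from rig import bot
print(bot.finish_job())"
```

```text
the job is handed in; nothing more can be done
None
```

I swung the bottle holder's bar over to its stop (measured lean about 0.7 rad toward the robot). The jaws are closed on the upright bottle, the empty holder was left alone, and the job was handed in at about 4.7 s; no verdict came back.

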